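# Lock the clamp pin of a frame-gluing jig

### The arm

A 6-joint arm with a two-finger parallel gripper is mounted at the origin on the work surface. World frame = base frame: x ahead of the robot, y to its left, z up, the work surface at z = 0. Lengths are in m, angles in degrees, forces in N, time in s.
With the tool pointing down it reaches from about 0.3 to 0.75 m from the base axis. Payload 8.5 kg.
Tool frame: the origin (TCP) lies at the very end of the fingers, on their centre line; the grasp point (between the pads) lies 19 mm behind it (env.hold_point_z is the distance from the TCP to the grasp point, in m); z points along the fingers, y is the line along which they close (so a half turn about z gives the same grasp; the last joint's range is limited). The gripper opens to 85 mm and grips with 20 to 120 N. Pads are 22 mm wide; open, the fingers measure 114 mm over their backs; the gripper's body (76 mm by 85 mm) begins 54 mm behind the grasp point. The pads swing forward as they close: fully open they stand 13 mm farther back than shut.
Start: joints at [53.612, 21.807, 74.336, -0, 83.858, -12.336], TCP at [0.224, 0.502, 0.231] pointing down, gripper open.
Joint ranges: [-178.18, 178.18], [-50.72, 133.34], [12.68, 142.11], [-81.47, 261.47], [9.98, 163.14], [-165.26, 165.26]. Speed limits (degrees/s): [136.94, 136.94, 180, 180, 180, 180].

### API

Orientations are given as a 3x3 rotation matrix whose columns are the frame's x, y, z axes.
In Python, from rig import env, optics gives the robot as it stands.
- The arm moves only by the shell command python3 -m jog 'ROWS' [OPENING] [FORCE]. ROWS is JSON, a list of rows, each an object with "linear": the shift along the tool's x, y, z in units of 40 mm (1.0 is 40 mm), a list of three; "roll": the turn about the tool's z in units of 5 degrees (1.0 is 5 degrees). A call has 1 to 12 rows; each row shifts and turns the commanded pose from where the row before left it, along the tool's axes as they then stand; what a row does not reach is not made up. A row lasts 1/12 s, in which the tool goes at most 41.7 mm and 7.16 degrees, less where a joint would pass 70% of its speed; a pose out of reach is approached as far as the arm can. A call is refused whole if a number of a shift passes 1 or a number of a turn 1, either way. A call with a gripper value outside its range is refused whole. OPENING is the opening, from -1 (shut) to 1 (fully open), set as the call begins (- or left out, the last holds). The fingers move at their own pace and stop on an object; FORCE is the grip in N (left out, the last holds). Time passes only in rows, so rows that do not move let the fingers close. It gives the time, the measured TCP pose, the force, the opening and the grip force at its end, in the units of the state.
- env.observe(): the state, without advancing time (a new reading comes with each control period).
- optics.get_image(name): name is "side" or "top"; returns the picture (480x640x3 uint8, red, green, blue); there is no depth.
- optics.calibration(name): a dict with "fov_y" (degrees; the focal length in pixels is half the picture's height over the tangent of half this angle, whatever the lens; pixels are square), "cx", "cy" (the principal point, pixels), "T" (4x4, takes a point from camera to world coordinates). Camera axes: x right, y down, z forward; pixel columns grow to the right and rows downward; lengths in m; the calibration is good to about 2 mm. A picture is of the moment at which its call begins. calibration takes no time and is no camera call.
- env.close_job(): hands the job in; it is judged then, once.
The state is a dict: "time_s": time; "q": joint angles; "qvel": joint speeds; "joint_efforts": joint torques, N m; "position": TCP position; "tool_rot": TCP orientation; "ft_force": force on the tool from outside, world axes, zero at the start; "wrist_torque": the same for the moment, N m; "grip_width": finger opening in m; "gripper_force": force on a finger pad.
Only numpy, scipy, OpenCV 4.12 (cv2) and the standard library are available. Lean on these libraries where they do the work, as an engineer would, in place of code of your own. Each camera call takes 0.05 s, during which the arm holds its last target. There are 200 camera calls.

### The job

Take the clamp pin with the wooden crossbar handle from the rack and put its rod down through the eye in the steel flange of the frame-gluing jig, with its two side lugs passing through the slot. Push it down against the spring, turn it a quarter turn clockwise (seen from above) without forcing it, and press it fully home so that its collar lies on the flange; nothing keeps it there by itself, so finish while still gripping the pin and holding it home. Leave the other pins and everything else on the bench where they are.

Things in the scene. Friction and masses are not known exactly. Their poses are not given: they have to be found in the camera images.
- pin: Clamp pin, about 0.16 kg, upright in one of the rack holes, 102 mm tall; origin at the lower tip of its rod, z up. Steel rod 12 mm thick, last 6 mm tapering to 7 mm. Light wood crossbar handle on top: 50 mm long along the pin's x (parallel to the lugs), 14 mm wide along y, 76 to 102 mm above the tip; pinch it across the 14 mm. A half turn makes no difference.
- pin_tip (a point): Tip of the pin's rod (the origin of pin). Two square-sided side lugs, 6.5 mm thick with rounded undersides, stick out along the pin's own +x and -x, 26.5 mm across both, centred 40 mm above this tip.
- pin_collar (a point): Centre of the underside of the pin's collar, 56 mm above the tip. The collar is a steel disc 40 mm across and 6 mm thick; its underside rests on the rack's top at the start.
- jig: Frame-gluing jig, fixed: plywood board 18 mm thick, -60 to +105 mm in its x, 180 mm wide in y, a dark frame corner up to 42 mm high on its +x and +y edges, a wood pad beside the flange up to 41 mm high. Steel flange 70 x 70 x 8 mm on two cheeks, its top 90 mm above the bench. Origin on the bench below the eye; its x is the slot's direction.
- socket (a point): Centre of the eye, at the flange's top face. Eye: through hole 15.5 mm square; across it a lug slot 31 mm long along the jig's x, 10 mm wide. The tip meets the spring plunger 44 mm down (collar 12 mm above flange). Stops below let the pin turn only clockwise from above, 90 degrees plus a little play. Let go after turning, the spring lifts the collar 5 mm off.
- plunger (a joint): Depth of the spring plunger, m: 0 up at rest; the lugs clear the flange's underside, and the pin can turn, from about 0.0075; about 0.012 when the collar lies on the flange; 0.014 its end. Spring push about 4 N at 0, 10 N at 0.012.
- rack: Wooden pin rack, fixed, 72 mm (x) by 215 mm (y), 70 mm tall, origin at the centre of its underside, with three holes of 31 mm diameter at y = -70, 0 and +70 mm, 60 mm deep. The pins hang in them by their collars, in any order, tips 14 mm above the bench.
- knob_pin: Bystander: a pin without lugs with a round wooden knob 32 mm across, its top 98 mm above its tip, in the rack. Leave it.
- square_pin: Bystander: a pin without lugs with a 22 mm square steel head, its top 87 mm above its tip, in the rack. Leave it.
- spacer: Bystander: loose wood block 30 x 22 x 14 mm lying on the jig's board near its -x, -y corner.
- glue: Bystander: white glue bottle 54 mm across, 150 mm tall, at the far side of the bench.
- mug: Bystander: white mug 80 mm across, 95 mm tall, at the far side.
- hammer: Bystander: hammer lying at the far side.
- jar: Bystander: glass jar 72 mm across, 100 mm tall, at the far side.
- driver: Bystander: screwdriver lying at the left of the bench.
Things that resemble listed ones, but are neither listed nor needed, are in the scene too. Leave any green or pink look-alike of the pin alone.

How it is judged (in metres and radians):
On the way, in this order (a step that is already met when the one before it is completed fails the run):
1. the pin's rod end is through the eye of the flange (z of pin_tip in the frame of socket below -0.012 m and horizontal distance between pin_tip and socket below 0.008 m), for 0.1 s.
2. the pin is pushed down against the spring with its lugs along the slot (value of joint plunger above 0.006 m and horizontal distance between pin_tip and socket below 0.008 m and angle between the x axis of pin and the x axis of jig, either way round below 0.5 rad), for 0.05 s.
3. the pin is turned a quarter turn with its lugs below the flange (angle between the x axis of pin and the x axis of jig, either way round above 1.25 rad and z of pin_collar in the frame of socket below 0.007 m and horizontal distance between pin_collar and socket below 0.006 m), for 0.1 s.
At the end, for the whole second after the job is handed in: The pin is in the socket, its crossbar within about 18 degrees of square to the slot, upright within 7 degrees, its collar within 3 mm of the flange and centred within 5 mm, the plunger down at least 8.5 mm, and the fingers still grip it (over 2 N) (z of pin_collar in the frame of socket below 0.003 m and horizontal distance between pin_collar and socket below 0.005 m and value of joint plunger above 0.0085 m and angle between the x axis of pin and the x axis of jig, either way round above 1.25 rad and angle between pin's own z axis and vertical below 0.12 rad and contact force between the fingers and pin above 2 N); the arm keeps its last pose, push and grip.
It fails at once if the pin is forced against the jig with over 200 N (turned the wrong way, too far, or before its lugs are clear) (contact force between pin and jig above 200 N).
It fails at once if another thing on the bench is moved by more than 30 mm (distance of any of knob_pin, square_pin, spacer, glue, mug, hammer, jar, driver from where it was at the start of the episode above 0.03 m).
It also fails if it takes over 53 s, if anything falls off the work surface, if the arm or the gripper's body presses on something with over 40 N, if the wrist force passes 120 N, or if a joint passes its speed limit or range.

## Working session

There is one attempt and no reset: what is moved stays moved. The work goes in short steps, Python scripts to look and compute and a shell command to move; the robot and the scene stay as the last step left them, time stands still between calls to the robot, and variables do not carry over. Pictures are saved under pics/ and viewed, at most 10 in all, crops included, and the job is handed in when it is done.

```bash
mkdir -p pics; ls; python3 - <<'E'
from rig import env, optics
import cv2
for n in("top","side"):
    im=optics.get_image(n); cv2.imwrite(f"pics/{n}0.png",im[:,:,::-1])
    print(n,optics.calibration(n))
s=env.observe(); print(s["time_s"],s["position"],s["tool_rot"],s["grip_width"],env.hold_point_z)
E
```

```text
pics
top {'fov_y': 46.71281546225617, 'cx': 314.25833903647657, 'cy': 240.83505721287514, 'T': array([[ 0.0131269 , -0.99531581,  0.09578164,  0.44138272],
       [-0.99986989, -0.01396404, -0.008075  ,  0.11141546],
       [ 0.00937467, -0.09566318, -0.99536962,  1.1655594 ],
       [ 0.        ,  0.        ,  0.        ,  1.        ]])}
side {'fov_y': 45.26187402647092, 'cx': 309.1055744942969, 'cy': 234.9783194967412, 'T': array([[ 0.69810989, -0.52330195,  0.48866927, -0.02560579],
       [-0.71584979, -0.49659592,  0.49086819, -0.49025705],
       [-0.01420112, -0.69249373, -0.72128411,  0.93943363],
       [ 0.        ,  0.        ,  0.        ,  1.        ]])}
0.1 [0.22401329 0.50201828 0.2307639 ] [[-9.13159383e-01  4.07601891e-01 -7.99836976e-04]
 [ 4.07602579e-01  9.13158763e-01 -1.10039415e-03]
 [ 2.81855409e-04 -1.33085085e-03 -9.99999075e-01]] 0.08534829819750604 0.0187
```

View pics/top0.png

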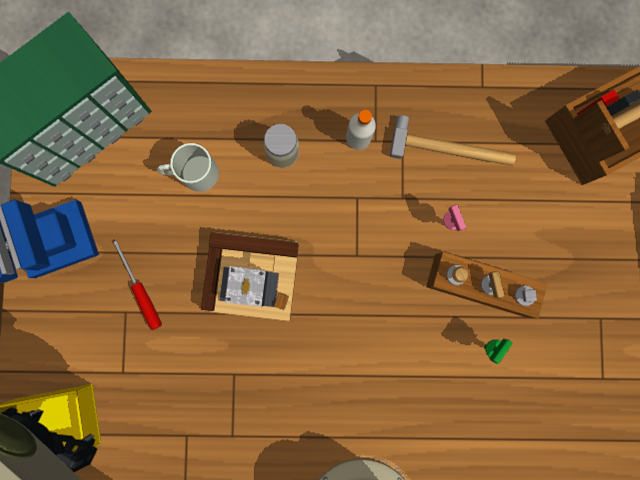

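View pics/side0.png

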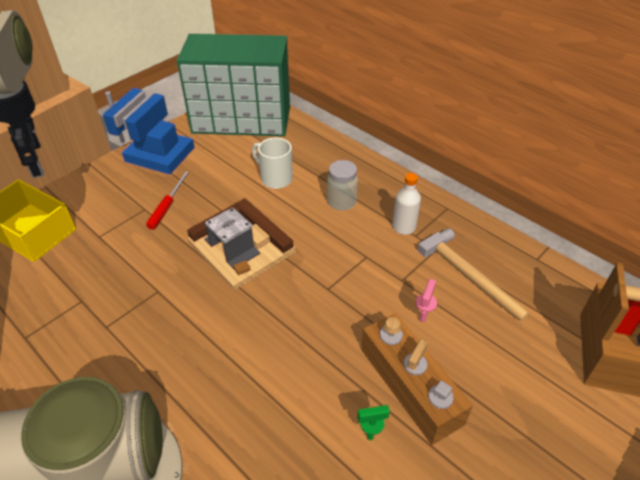

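The top view shows the rack at (490,284) and the jig flange at (249,286). Lookalikes for the pin:
- round knob pin (457,273)
- wooden crossbar pin in the middle hole (494,284)
- square steel head pin (526,295)
- pink lookalike (455,217)
- green lookalike (498,350)

I choose the crossbar at (494,284) and will check it in a close crop.

```bash
python3 - <<'E'
import cv2,numpy as np
t=cv2.imread("pics/top0.png");s=cv2.imread("pics/side0.png")
def c(im,x,y,w=50,h=37): return cv2.resize(im[y-h:y+h,x-w:x+w],(400,296),interpolation=cv2.INTER_CUBIC)
cv2.imwrite("pics/crop1.png",np.vstack([np.hstack([c(t,494,284),c(t,250,286)]),np.hstack([c(s,415,360),c(s,235,235)])]))
E
```

```text
(no output)
```

View pics/crop1.png

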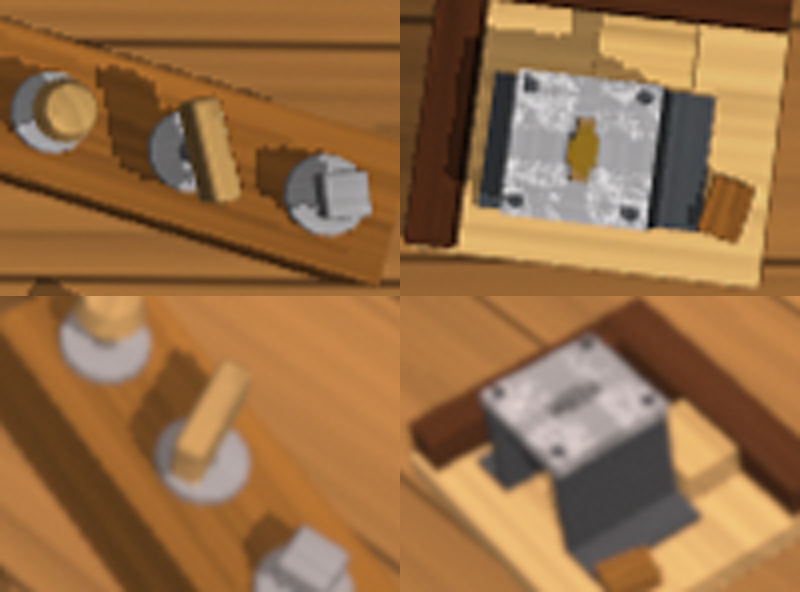

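The crop confirms that the middle pin has the bare-wood crossbar, with lugs hidden under the steel collar. The top view shows the slot in the flange as a yellow shape at about (249,286), roughly along world x. Next I measure both.

```bash
cat > h.py <<'E'
import numpy as np,cv2
from rig import env,optics
def ray(n,p,z):
    c=optics.calibration(n);f=240/np.tan(np.radians(c["fov_y"]/2));T=c["T"]
    d=T[:3,:3]@np.array([(p[0]-c["cx"])/f,(p[1]-c["cy"])/f,1.])
    return T[:3,3]+d*(z-T[2,3])/d[2]
def proj(n,P):
    c=optics.calibration(n);f=240/np.tan(np.radians(c["fov_y"]/2));T=c["T"]
    q=T[:3,:3].T@(np.asarray(P)-T[:3,3]); return np.array([f*q[0]/q[2]+c["cx"],f*q[1]/q[2]+c["cy"]])
def ax(a):return np.array([np.cos(a),np.sin(a),0.])
E
python3 - <<'E'
from h import *
K=4
def big(n,x,y,w,h):
    im=cv2.imread(f"pics/{n}0.png")[y-h:y+h,x-w:x+w]
    im=cv2.resize(im,None,fx=K,fy=K,interpolation=cv2.INTER_CUBIC)
    return im,cv2.cvtColor(im,cv2.COLOR_BGR2HSV),(x-w,y-h)
def quad(m,o,name):
    m=cv2.morphologyEx(m,cv2.MORPH_OPEN,np.ones((5,5),np.uint8))
    cs,_=cv2.findContours(m,cv2.RETR_EXTERNAL,cv2.CHAIN_APPROX_NONE)
    c=max(cs,key=cv2.contourArea)
    for e in np.arange(.02,.2,.01):
        q=cv2.approxPolyDP(cv2.convexHull(c),e*cv2.arcLength(c,True),True)
        if len(q)<=4:break
    r=cv2.minAreaRect(c)
    f=lambda p:(np.array(p,float)+.5)/K-.5+o
    M=cv2.moments(m,True)
    return f(q[:,0]),f(cv2.boxPoints(r)),f([M["m10"]/M["m00"],M["m01"]/M["m00"]])
out=[]
for n,x,y in(("top",244,286),("side",230,222)):
    im,h,o=big(n,x,y,30,27)
    m=((h[...,1]<60)&(h[...,2]>115)).astype(np.uint8)*255
    m=cv2.morphologyEx(m,cv2.MORPH_CLOSE,np.ones((25,25),np.uint8))
    q,b,cc=quad(m,o,n); W=np.array([ray(n,p,.09)[:2] for p in q]); 
    print(n,"flange px",q.round(1).tolist()); print(W.round(4).tolist(),"ctr",W.mean(0).round(4),"centroid",ray(n,cc,.09)[:2].round(4))
    d=np.roll(W,-1,0)-W; print("len",np.linalg.norm(d,axis=1).round(4),"ang",np.degrees(np.arctan2(d[:,1],d[:,0])).round(1))
    v=im.copy();cv2.polylines(v,[((q-o+.5)*K).astype(int)],True,(0,0,255),1);out.append(cv2.resize(v,(240,216)))
    # slot (top: yellow inside)
    inner=cv2.erode(m,np.ones((25,25),np.uint8))
    s=((h[...,1]>90)if n=="top" else (h[...,2]<130)).astype(np.uint8)*255&inner
    q,b,cc=quad(s,o,n); print(" slot ctr",ray(n,cc,.09)[:2].round(4),ray(n,b.mean(0),.09)[:2].round(4),[ray(n,p,.09)[:2].round(4).tolist() for p in b])
for n,x,y in(("top",494,284),("side",418,352)):
    im,h,o=big(n,x,y,16,18)
    m=((h[...,0]>12)&(h[...,0]<25)&(h[...,2]>165)&(h[...,1]>70)).astype(np.uint8)*255
    q,b,cc=quad(m,o,n)
    for t,Q in(("approx",q),("rect",b)):
        W=np.array([ray(n,p,.116)[:2] for p in Q]);d=np.roll(W,-1,0)-W
        print(n,t,W.mean(0).round(4),"len",np.linalg.norm(d,axis=1).round(4),"ang",np.degrees(np.arctan2(d[:,1],d[:,0])).round(1))
    print(" px",q.round(1).tolist(),"centroid",ray(n,cc,.116)[:2].round(4))
    v=im.copy();cv2.polylines(v,[((q-o+.5)*K).astype(int)],True,(0,0,255),1);cv2.polylines(v,[((b-o+.5)*K).astype(int)],True,(255,0,0),1);out.append(cv2.resize(v,(240,216)))
cv2.imwrite("pics/m1.png",np.vstack([np.hstack(out[:2]),np.hstack(out[2:])]))
E
```

```text
top flange px [[229.9, 265.9], [265.1, 270.6], [260.9, 305.9], [224.9, 301.4]]
[[0.494, 0.2652], [0.4857, 0.1969], [0.4179, 0.2036], [0.4256, 0.2729]] ctr [0.4558 0.2346] centroid [0.4557 0.2351]
len [0.0688 0.0681 0.0697 0.0688] ang [-96.9 174.4  83.7  -6.4]Traceback (most recent call last):
  File "<stdin>", line 30, in <module>
  File "<stdin>", line 10, in quad
ValueError: max() iterable argument is empty
```

```bash
python3 - <<'E'
from h import *
K=4
def big(n,x,y,w,h):
    im=cv2.imread(f"pics/{n}0.png")[y-h:y+h,x-w:x+w]
    im=cv2.resize(im,None,fx=K,fy=K,interpolation=cv2.INTER_CUBIC)
    return im,cv2.cvtColor(im,cv2.COLOR_BGR2HSV),(x-w,y-h)
def quad(m,o):
    m=cv2.morphologyEx(m,cv2.MORPH_OPEN,np.ones((5,5),np.uint8))
    cs,_=cv2.findContours(m,cv2.RETR_EXTERNAL,cv2.CHAIN_APPROX_NONE)
    c=max(cs,key=cv2.contourArea);hull=cv2.convexHull(c)
    for e in np.arange(.02,.2,.01):
        q=cv2.approxPolyDP(hull,e*cv2.arcLength(c,True),True)
        if len(q)<=4:break
    f=lambda p:(np.array(p,float)+.5)/K-.5+o
    M=cv2.moments(c)
    return f(q[:,0]),f(cv2.boxPoints(cv2.minAreaRect(c))),f([M["m10"]/M["m00"],M["m01"]/M["m00"]]),hull
out=[]
def rep(n,t,Q,z):
    W=np.array([ray(n,p,z)[:2] for p in Q]);d=np.roll(W,-1,0)-W
    print(n,t,W.mean(0).round(4),"len",np.linalg.norm(d,axis=1).round(4),"ang",np.degrees(np.arctan2(d[:,1],d[:,0])).round(1))
def draw(im,o,*Q):
    v=im.copy()
    for q,c in zip(Q,((0,0,255),(255,0,0),(0,255,0))):cv2.polylines(v,[((q-o+.5)*K).astype(int)],True,c,1)
    out.append(cv2.resize(v,(400,296)))
for n,x,y in(("top",244,286),("side",230,222)):
    im,h,o=big(n,x,y,30,27)
    m=((h[...,1]<60)&(h[...,2]>115)).astype(np.uint8)*255
    q,b,cc,hull=quad(m,o); rep(n,"flange",q,.09); print(" centroid",ray(n,cc,.09)[:2].round(4))
    inner=cv2.erode(cv2.fillPoly(np.zeros_like(m),[hull],255),np.ones((45,45),np.uint8))
    s=((h[...,1]>90)if n=="top" else (h[...,2]<140)).astype(np.uint8)*255&inner
    q2,b2,cc2,_=quad(s,o); rep(n,"slot",b2,.09); print(" centroid",ray(n,cc2,.09)[:2].round(4)); draw(im,o,q,b2)
for n,x,y in(("top",494,284),("side",418,352)):
    im,h,o=big(n,x,y,16,18)
    m=((h[...,0]>12)&(h[...,0]<25)&(h[...,2]>165)&(h[...,1]>70)).astype(np.uint8)*255
    q,b,cc,_=quad(m,o); rep(n,"bar",q,.116);rep(n,"barrect",b,.116); print(" centroid",ray(n,cc,.116)[:2].round(4),q.round(1).tolist()); draw(im,o,q,b)
cv2.imwrite("pics/m1.png",np.vstack([np.hstack(out[:2]),np.hstack(out[2:])]))
E
```

```text
top flange [0.4558 0.2346] len [0.0688 0.0681 0.0697 0.0688] ang [-96.9 174.4  83.7  -6.4]
 centroid [0.4559 0.2347]
top slot [0.4555 0.2347] len [0.0293 0.0147 0.0293 0.0146] ang [ -4.9 -95.6 175.   84.4]
 centroid [0.4552 0.2346]
side flange [0.4549 0.2314] len [0.0703 0.0675 0.0722 0.0696] ang [-101.   171.2   80.7  -10.4]
 centroid [0.4553 0.2312]
side slot [0.4574 0.2348] len [0.0289 0.0131 0.0287 0.0129] ang [  -4.9 -109.6  174.9   71.2]
 centroid [0.457  0.2348]
top bar [ 0.4636 -0.2451] len [0.0113 0.0421 0.0067 0.045 ] ang [-106.2 -174.    82.6   11.1]
top barrect [ 0.4646 -0.2458] len [0.0116 0.0474 0.0116 0.0474] ang [ -76.1 -167.7  103.8   12.4]
 centroid [ 0.4644 -0.2455] [[493.1, 272.6], [498.9, 274.4], [501.6, 296.6], [498.1, 296.1]]
side bar [ 0.4707 -0.2463] len [0.052  0.0694 0.0402 0.0528] ang [ -46.3 -144.2  110.1   49.8]
side barrect [ 0.4651 -0.2462] len [0.0537 0.0694 0.0511 0.0691] ang [ -46.3 -144.2  133.8   37.9]
 centroid [ 0.4754 -0.249 ] [[402.6, 333.6], [433.4, 333.6], [433.4, 369.4], [409.4, 360.6]]
```

View pics/m1.png

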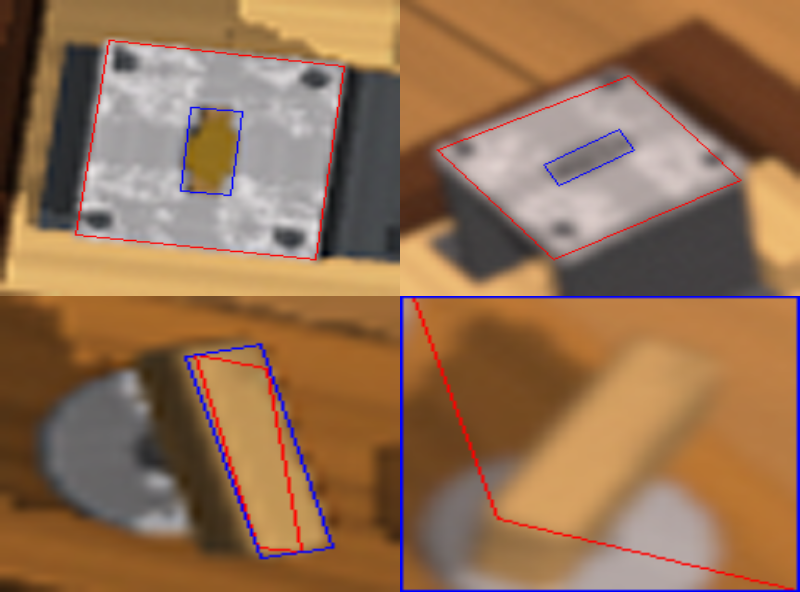

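Measured positions:
- **Socket:** about (0.456, 0.235), with the slot at about -5.9°.
- **Bar centre:** about (0.4645, -0.2457), with its axis at about 12.4°.

I will roll the tool first, then translate to the rack.

```bash
python3 -m jog '[{"linear":[0,0,0],"roll":-1},{"linear":[0,0,0],"roll":-1},{"linear":[0,0,0],"roll":-1},{"linear":[0,0,0],"roll":-1},{"linear":[0,0,0],"roll":-1},{"linear":[0,0,0],"roll":-1},{"linear":[0,0,0],"roll":-1},{"linear":[0,0,0],"roll":-0.3},{"linear":[-0.092,-0.98,0],"roll":0},{"linear":[-0.092,-0.98,0],"roll":0},{"linear":[-0.092,-0.98,0],"roll":0},{"linear":[-0.092,-0.98,0],"roll":0}]' 0 40
python3 -m jog '[{"linear":[-0.092,-0.98,0],"roll":0},{"linear":[-0.092,-0.98,0],"roll":0},{"linear":[-0.092,-0.98,0],"roll":0},{"linear":[-0.092,-0.98,0],"roll":0},{"linear":[-0.092,-0.98,0],"roll":0},{"linear":[-0.092,-0.98,0],"roll":0},{"linear":[-0.092,-0.98,0],"roll":0},{"linear":[-0.092,-0.98,0],"roll":0},{"linear":[-0.092,-0.98,0],"roll":0},{"linear":[-0.092,-0.98,0],"roll":0},{"linear":[-0.092,-0.98,0],"roll":0},{"linear":[-0.092,-0.98,0],"roll":0}]'
cat >> h.py <<'E'
def goal(x,y,z,yaw):
    "rows still to go: shift in units along tool axes (after the roll), roll units; yaw = angle of tool y"
    s=env.observe();R=np.array(s["tool_rot"]);p=np.array(s["position"])
    a=np.degrees(np.arctan2(R[1,1],R[0,1])); r=(a-yaw+180)%360-180
    D=np.array([x,y,z])-p; Y=ax(np.radians(yaw));X=ax(np.radians(yaw+90))
    print("t",round(s["time_s"],2),"p",p.round(4),"yaw",a.round(2),"tilt",R[:2,2].round(3),"ft",np.round(s["ft_force"],1),"q6",round(s["q"][5],1),"w",round(s["grip_width"],4),"gf",round(s["gripper_force"],1))
    print("TOTAL units x,y,z",np.round([D@X/.04,D@Y/.04,-D[2]/.04],3),"roll",round(r/5,3))
E
python3 -c "
from h import *
goal(.4645,-.2457,.15,102.4)"
```

```text
time_s: 1.1
position: [0.2722, 0.3506, 0.2309]
tool_rot: [[-0.976, -0.216, -0.001], [-0.216, 0.976, -0.001], [0.001, -0.0, -1.0]]
ft_force: [1.3, 0.2, -0.2]
grip_width: 0.0429
gripper_force: 0.0
time_s: 2.1
position: [0.4168, -0.0996, 0.2312]
tool_rot: [[-0.977, -0.215, -0.0], [-0.215, 0.977, 0.0], [0.0, 0.0, -1.0]]
ft_force: [0.2, 1.2, 0.5]
grip_width: 0.0427
gripper_force: 0.0
t 2.1 p [ 0.4168 -0.0996  0.2312] yaw 102.41 tilt [-0.  0.] ft [0.2 1.2 0.5] q6 -131.8 w 0.0427 gf 0.0
TOTAL units x,y,z [-0.38  -3.824  2.031] roll 0.003
```

```bash
python3 -m jog '[{"linear":[-0.095,-0.956,0],"roll":0},{"linear":[-0.095,-0.956,0],"roll":0},{"linear":[-0.095,-0.956,0],"roll":0},{"linear":[-0.095,-0.956,0],"roll":0},{"linear":[0,0,0.7],"roll":0},{"linear":[0,0,0.7],"roll":0},{"linear":[0,0,0.63],"roll":0},{"linear":[0,0,0],"roll":0},{"linear":[0,0,0],"roll":0}]'
python3 - <<'E'
from h import *
goal(.4645,-.2457,.085,102.4)
t=optics.get_image("top");s=optics.get_image("side")
f=lambda im,x,y:cv2.resize(im[y-45:y+45,x-60:x+60,::-1],(400,300),interpolation=cv2.INTER_CUBIC)
cv2.imwrite("pics/a2.png",np.hstack([f(t,494,284),f(s,418,345)]))
E
```

```text
time_s: 2.85
position: [0.4644, -0.2434, 0.1498]
tool_rot: [[-0.977, -0.215, -0.002], [-0.215, 0.977, 0.002], [0.001, 0.002, -1.0]]
ft_force: [-0.2, -1.2, 0.0]
grip_width: 0.0428
gripper_force: 0.0
t 2.85 p [ 0.4644 -0.2434  0.1498] yaw 102.44 tilt [-0.002  0.002] ft [-0.2 -1.2  0. ] q6 -143.1 w 0.0428 gf 0.0
TOTAL units x,y,z [ 0.01  -0.056  1.619] roll 0.009
```

View pics/a2.png

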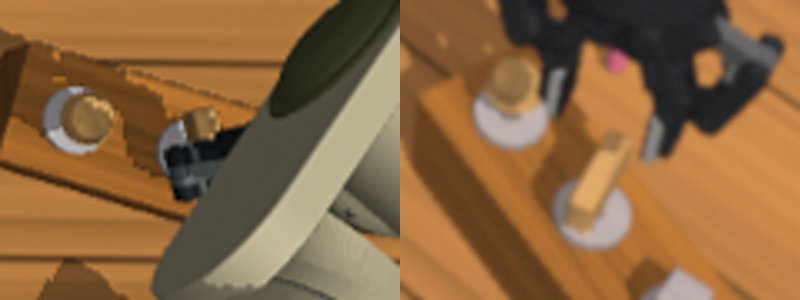

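The crop shows the open fingers straddling the crossbar, with the knob pin clear to the left. I descend and grip.

```bash
python3 -m jog '[{"linear":[0.01,-0.056,0.4],"roll":0},{"linear":[0,0,0.4],"roll":0},{"linear":[0,0,0.4],"roll":0},{"linear":[0,0,0.4],"roll":0},{"linear":[0,0,0],"roll":0},{"linear":[0,0,0],"roll":0}]'
python3 -m jog '[{"linear":[0,0,0],"roll":0},{"linear":[0,0,0],"roll":0},{"linear":[0,0,0],"roll":0},{"linear":[0,0,0],"roll":0},{"linear":[0,0,0],"roll":0},{"linear":[0,0,0],"roll":0}]' -1 100
python3 -c "
from h import *
goal(.4645,-.2457,.085,102.4)"
```

```text
time_s: 3.45
position: [0.4652, -0.2462, 0.0873]
tool_rot: [[-0.976, -0.216, 0.001], [-0.216, 0.976, -0.001], [-0.001, -0.001, -1.0]]
ft_force: [0.1, -0.5, -0.2]
grip_width: 0.0425
gripper_force: 0.0
time_s: 3.95
position: [0.4653, -0.2463, 0.0877]
tool_rot: [[-0.976, -0.216, 0.002], [-0.216, 0.976, -0.002], [-0.002, -0.002, -1.0]]
ft_force: [-1.3, 0.3, 6.1]
grip_width: 0.0125
gripper_force: 97.8
t 3.95 p [ 0.4653 -0.2463  0.0877] yaw 102.45 tilt [ 0.002 -0.002] ft [-1.3  0.3  6.1] q6 -143.2 w 0.0125 gf 97.8
TOTAL units x,y,z [0.016 0.02  0.068] roll 0.011
```

```bash
python3 -m jog '[{"linear":[0,0,-0.3],"roll":0},{"linear":[0,0,-0.5],"roll":0},{"linear":[0,0,-0.5],"roll":0},{"linear":[0,0,-0.5],"roll":0},{"linear":[0,0,-0.5],"roll":0},{"linear":[0,0,-0.5],"roll":0},{"linear":[0,0,-0.4],"roll":0},{"linear":[0,0,0],"roll":0}]'
python3 - <<'E'
from h import *
goal(.4557,.2347,.21,84.1)
s=optics.get_image("side")
P=env.observe()["position"];u=proj("side",P).astype(int);print(u)
cv2.imwrite("pics/a3.png",cv2.resize(s[u[1]-60:u[1]+60,u[0]-80:u[0]+80,::-1],(480,360),interpolation=cv2.INTER_CUBIC))
E
```

```text
time_s: 4.62
position: [0.4656, -0.2466, 0.2177]
tool_rot: [[-0.976, -0.216, 0.005], [-0.216, 0.976, -0.004], [-0.004, -0.005, -1.0]]
ft_force: [1.1, 0.6, -2.4]
grip_width: 0.0124
gripper_force: 97.7
t 4.62 p [ 0.4656 -0.2466  0.2177] yaw 102.45 tilt [ 0.005 -0.004] ft [ 1.1  0.6 -2.4] q6 -143.2 w 0.0124 gf 97.7
TOTAL units x,y,z [ 1.483 11.943  0.192] roll 3.671
[425 315]
```

View pics/a3.png

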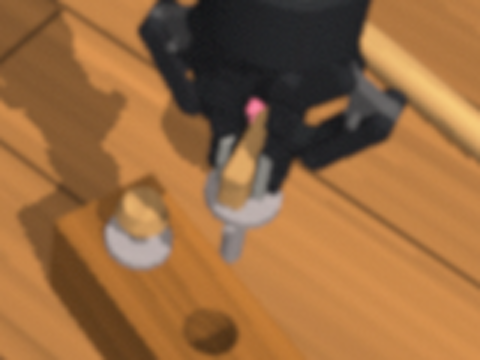

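The crop shows the pin hanging from the fingers, clear of the rack, with its hole empty. I carry it over the flange.

```bash
python3 -m jog '[{"linear":[0,0,0],"roll":0.92},{"linear":[0,0,0],"roll":0.92},{"linear":[0,0,0],"roll":0.92},{"linear":[0,0,0],"roll":0.91},{"linear":[0.11,0.6,0],"roll":0},{"linear":[0.11,0.85,0],"roll":0},{"linear":[0.11,0.85,0],"roll":0},{"linear":[0.11,0.85,0],"roll":0},{"linear":[0.11,0.85,0],"roll":0},{"linear":[0.11,0.85,0],"roll":0},{"linear":[0.11,0.85,0],"roll":0},{"linear":[0.11,0.85,0],"roll":0}]'
python3 -m jog '[{"linear":[0.11,0.85,0],"roll":0},{"linear":[0.11,0.85,0],"roll":0},{"linear":[0.11,0.85,0],"roll":0},{"linear":[0.11,0.85,0],"roll":0},{"linear":[0.11,0.85,0],"roll":0},{"linear":[0.05,0.85,0],"roll":0},{"linear":[0,0.3,0],"roll":0},{"linear":[0,0,0],"roll":0},{"linear":[0,0,0],"roll":0},{"linear":[0,0,0],"roll":0}]'
python3 -c "
from h import *
goal(.4557,.2347,.175,84.1)"
```

```text
time_s: 5.67
position: [0.4557, 0.02, 0.213]
tool_rot: [[-0.995, 0.103, -0.002], [0.103, 0.995, 0.0], [0.002, 0.0, -1.0]]
ft_force: [1.1, -0.5, -2.5]
grip_width: 0.0124
gripper_force: 97.8
time_s: 6.5
position: [0.4549, 0.2346, 0.2135]
tool_rot: [[-0.995, 0.104, -0.001], [0.104, 0.995, -0.001], [0.001, -0.001, -1.0]]
ft_force: [-0.4, 0.3, -1.7]
grip_width: 0.0123
gripper_force: 98.1
t 6.5 p [0.4549 0.2346 0.2135] yaw 84.05 tilt [-0.001 -0.001] ft [-0.4  0.3 -1.7] q6 -70.0 w 0.0123 gf 98.1
TOTAL units x,y,z [-0.02   0.005  0.962] roll -0.01
```

```bash
python3 -m jog '[{"linear":[-0.02,0.005,0.3],"roll":0},{"linear":[0,0,0.4],"roll":0},{"linear":[0,0,0.33],"roll":0},{"linear":[0,0,0],"roll":0},{"linear":[0,0,0],"roll":0},{"linear":[0,0,0],"roll":0}]'
python3 - <<'E'
from h import *
goal(.4557,.2347,.172,84.1)
p=env.observe()["position"]
s=optics.get_image("side");t=optics.get_image("top")
cv2.imwrite("pics/side4.png",s[:,:,::-1]);cv2.imwrite("pics/top4.png",t[:,:,::-1])
print("proj tip",proj("side",p-[0,0,.0737]),"socket",proj("side",[.4557,.2347,.09]),"collar",proj("side",p-[0,0,.0177]))
f=lambda im,x,y,w,h:cv2.resize(im[y-h:y+h,x-w:x+w,::-1],(400,400),interpolation=cv2.INTER_CUBIC)
cv2.imwrite("pics/a4.png",np.hstack([f(s,232,205,40,40),f(t,244,284,40,40)]))
E
```

```text
time_s: 7.0
position: [0.4563, 0.2351, 0.1737]
tool_rot: [[-0.995, 0.104, 0.001], [0.104, 0.995, 0.0], [-0.001, 0.0, -1.0]]
ft_force: [0.7, 0.0, -1.8]
grip_width: 0.0123
gripper_force: 98.0
t 7.0 p [0.4563 0.2351 0.1737] yaw 84.03 tilt [0.001 0.   ] ft [ 0.7  0.  -1.8] q6 -70.0 w 0.0123 gf 98.0
TOTAL units x,y,z [ 0.015 -0.013  0.044] roll -0.013
proj tip [226.90990975 219.98790801] socket [227.37627616 223.66703358] collar [223.64365607 200.16278986]
```

View pics/a4.png

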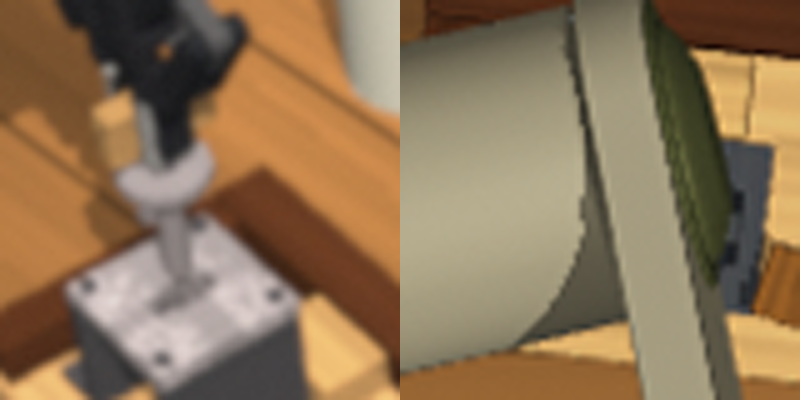

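The side crop shows the rod tip directly over the slot centre (about pixel (228,222)), with the bar along the slot. The arm hides the jig in the top view. I descend in small steps, watching the force.

```bash
python3 -m jog '[{"linear":[0.015,-0.013,0.1],"roll":-0.01},{"linear":[0,0,0.1],"roll":0},{"linear":[0,0,0.1],"roll":0},{"linear":[0,0,0.1],"roll":0},{"linear":[0,0,0],"roll":0},{"linear":[0,0,0],"roll":0}]'
python3 -m jog '[{"linear":[0,0,0.1],"roll":0},{"linear":[0,0,0.1],"roll":0},{"linear":[0,0,0.1],"roll":0},{"linear":[0,0,0],"roll":0},{"linear":[0,0,0],"roll":0}]'
python3 -c "
from h import *
goal(.4557,.2347,.172,84.1)"
```

```text
time_s: 7.6
position: [0.4551, 0.2353, 0.1566]
tool_rot: [[-0.995, 0.102, -0.001], [0.102, 0.995, -0.0], [0.001, -0.0, -1.0]]
ft_force: [0.2, -0.5, -2.2]
grip_width: 0.0127
gripper_force: 98.0
time_s: 8.02
position: [0.4551, 0.2353, 0.1446]
tool_rot: [[-0.995, 0.102, -0.001], [0.102, 0.995, -0.0], [0.001, -0.0, -1.0]]
ft_force: [0.4, -1.0, -2.4]
grip_width: 0.0125
gripper_force: 98.0
t 8.02 p [0.4551 0.2353 0.1446] yaw 84.15 tilt [-0.001 -0.   ] ft [ 0.4 -1.  -2.4] q6 -70.1 w 0.0125 gf 98.0
TOTAL units x,y,z [-0.017 -0.014 -0.684] roll 0.01
```

```bash
python3 -m jog '[{"linear":[0,0,0.12],"roll":0},{"linear":[0,0,0.12],"roll":0},{"linear":[0,0,0.11],"roll":0},{"linear":[0,0,0],"roll":0},{"linear":[0,0,0],"roll":0}]'
python3 -m jog '[{"linear":[0,0,0.05],"roll":0},{"linear":[0,0,0.05],"roll":0},{"linear":[0,0,0.05],"roll":0},{"linear":[0,0,0.05],"roll":0},{"linear":[0,0,0],"roll":0},{"linear":[0,0,0],"roll":0}]'
python3 -c "
from h import *
goal(.4557,.2347,.115,84.1)"
```

```text
time_s: 8.43
position: [0.4551, 0.2353, 0.1306]
tool_rot: [[-0.995, 0.102, -0.001], [0.102, 0.995, -0.0], [0.001, -0.0, -1.0]]
ft_force: [-0.4, 0.8, -2.0]
grip_width: 0.0122
gripper_force: 98.1
time_s: 8.93
position: [0.4551, 0.2353, 0.1228]
tool_rot: [[-0.995, 0.102, -0.0], [0.102, 0.995, -0.0], [0.0, -0.0, -1.0]]
ft_force: [0.9, 0.3, -1.6]
grip_width: 0.0123
gripper_force: 98.1
t 8.93 p [0.4551 0.2353 0.1228] yaw 84.15 tilt [-0. -0.] ft [ 0.9  0.3 -1.6] q6 -70.1 w 0.0123 gf 98.1
TOTAL units x,y,z [-0.016 -0.014  0.195] roll 0.009
```

```bash
python3 -m jog '[{"linear":[0,0,0.05],"roll":0},{"linear":[0,0,0.05],"roll":0},{"linear":[0,0,0.05],"roll":0},{"linear":[0,0,0.05],"roll":0},{"linear":[0,0,0],"roll":0},{"linear":[0,0,0],"roll":0}]'
python3 -m jog '[{"linear":[0,0,0.05],"roll":0},{"linear":[0,0,0.05],"roll":0},{"linear":[0,0,0],"roll":0},{"linear":[0,0,0],"roll":0},{"linear":[0,0,0],"roll":0}]'
python3 -c "
from h import *
goal(.4557,.2347,.11,-6)"
```

```text
time_s: 9.43
position: [0.4554, 0.2354, 0.1152]
tool_rot: [[-0.995, 0.102, 0.001], [0.102, 0.995, 0.0], [-0.001, 0.0, -1.0]]
ft_force: [-0.2, -1.3, 4.7]
grip_width: 0.0127
gripper_force: 99.0
time_s: 9.85
position: [0.4554, 0.2354, 0.1111]
tool_rot: [[-0.995, 0.102, 0.001], [0.102, 0.995, 0.0], [-0.001, 0.0, -1.0]]
ft_force: [-0.4, -0.6, 6.0]
grip_width: 0.0122
gripper_force: 99.1
t 9.85 p [0.4554 0.2354 0.1111] yaw 84.15 tilt [0.001 0.   ] ft [-0.4 -0.6  6. ] q6 -70.1 w 0.0122 gf 99.1
TOTAL units x,y,z [-0.016  0.01   0.028] roll 18.029
```

```bash
python3 -m jog '[{"linear":[0,0,0.045],"roll":0},{"linear":[0,0,0],"roll":0},{"linear":[0,0,0],"roll":0},{"linear":[0,0,0],"roll":0.5},{"linear":[0,0,0],"roll":0.5},{"linear":[0,0,0],"roll":0.5},{"linear":[0,0,0],"roll":0.5},{"linear":[0,0,0],"roll":0},{"linear":[0,0,0],"roll":0}]'
python3 -c "
from h import *
goal(.4557,.2347,.11,-6);print(env.observe()['wrist_torque'])"
```

```text
time_s: 10.6
position: [0.4556, 0.2355, 0.1095]
tool_rot: [[-0.962, 0.273, 0.001], [0.273, 0.962, 0.0], [-0.001, 0.001, -1.0]]
ft_force: [-0.8, 0.1, 7.8]
grip_width: 0.0121
gripper_force: 99.4
t 10.6 p [0.4556 0.2355 0.1095] yaw 74.14 tilt [0.001 0.   ] ft [-0.8  0.1  7.8] q6 -60.1 w 0.0121 gf 99.4
TOTAL units x,y,z [-0.02   0.006 -0.013] roll 16.027
[0.10765115 0.06926834 0.00921761]
```

```bash
python3 -m jog '[{"linear":[0,0,0],"roll":0.5},{"linear":[0,0,0],"roll":0.5},{"linear":[0,0,0],"roll":0.5},{"linear":[0,0,0],"roll":0.5},{"linear":[0,0,0],"roll":0},{"linear":[0,0,0],"roll":0}]'
python3 -c "
from h import *
goal(.4557,.2347,.11,-6);print(env.observe()['wrist_torque'])"
```

```text
time_s: 11.1
position: [0.4557, 0.2355, 0.1095]
tool_rot: [[-0.9, 0.436, 0.002], [0.436, 0.9, 0.001], [-0.001, 0.001, -1.0]]
ft_force: [-0.3, 0.5, 6.5]
grip_width: 0.0125
gripper_force: 99.4
t 11.1 p [0.4557 0.2355 0.1095] yaw 64.13 tilt [0.002 0.001] ft [-0.3  0.5  6.5] q6 -50.1 w 0.0125 gf 99.4
TOTAL units x,y,z [-0.02   0.003 -0.012] roll 14.027
[ 0.10754212 -0.00958753  0.02760197]
```

Free to turn: the lugs are clear and there is no torque. I continue to about 80° turned.

```bash
python3 -m jog '[{"linear":[0,0,0],"roll":1},{"linear":[0,0,0],"roll":1},{"linear":[0,0,0],"roll":1},{"linear":[0,0,0],"roll":1},{"linear":[0,0,0],"roll":1},{"linear":[0,0,0],"roll":1},{"linear":[0,0,0],"roll":1},{"linear":[0,0,0],"roll":1},{"linear":[0,0,0],"roll":1},{"linear":[0,0,0],"roll":1},{"linear":[0,0,0],"roll":1},{"linear":[0,0,0],"roll":0}]'
python3 -m jog '[{"linear":[0,0,0],"roll":1},{"linear":[0,0,0],"roll":0},{"linear":[0,0,0],"roll":0}]'
python3 -c "
from h import *
goal(.4557,.2347,.1077,-6);print(env.observe()['wrist_torque'])"
```

```text
time_s: 12.1
position: [0.4558, 0.2355, 0.1096]
tool_rot: [[-0.154, 0.988, 0.002], [0.988, 0.154, 0.001], [0.0, 0.002, -1.0]]
ft_force: [1.5, 0.1, 6.8]
grip_width: 0.0128
gripper_force: 99.4
time_s: 12.35
position: [0.4559, 0.2355, 0.1096]
tool_rot: [[-0.072, 0.997, 0.002], [0.997, 0.072, 0.001], [0.0, 0.002, -1.0]]
ft_force: [0.0, 0.7, 7.1]
grip_width: 0.0124
gripper_force: 99.4
t 12.35 p [0.4559 0.2355 0.1096] yaw 4.12 tilt [0.002 0.001] ft [0.  0.7 7.1] q6 10.0 w 0.0124 gf 99.4
TOTAL units x,y,z [-0.02  -0.002  0.048] roll 2.025
[ 0.04267703 -0.09572665  0.03011262]
```

Now I turn the remaining 8°, which stays short of the stop, and press home.

```bash
python3 -m jog '[{"linear":[0,0,0],"roll":0.6},{"linear":[0,0,0],"roll":0.6},{"linear":[0,0,0],"roll":0.4},{"linear":[0,0,0],"roll":0},{"linear":[0,0,0.04],"roll":0},{"linear":[0,0,0.03],"roll":0},{"linear":[0,0,0],"roll":0},{"linear":[0,0,0],"roll":0},{"linear":[0,0,0],"roll":0}]'
python3 -c "
from h import *
goal(.4557,.2347,.1077,-6);print(env.observe()['wrist_torque'])"
```

```text
time_s: 13.1
position: [0.456, 0.2355, 0.1077]
tool_rot: [[0.067, 0.998, 0.003], [0.998, -0.067, 0.001], [0.001, 0.003, -1.0]]
ft_force: [-1.4, -0.2, 16.0]
grip_width: 0.0124
gripper_force: 100.6
t 13.1 p [0.456  0.2355 0.1077] yaw -3.85 tilt [0.003 0.001] ft [-1.4 -0.2 16. ] q6 17.9 w 0.0124 gf 100.6
TOTAL units x,y,z [-0.021 -0.005  0.   ] roll 0.43
[-0.14489014  0.47278241 -0.04865186]
```

The force rose to 16 N, more than the spring's 10 N, so the collar has met the flange. I press slightly more and check with a picture.

```bash
python3 -m jog '[{"linear":[0,0,0.02],"roll":0},{"linear":[0,0,0],"roll":0},{"linear":[0,0,0],"roll":0},{"linear":[0,0,0],"roll":0},{"linear":[0,0,0],"roll":0},{"linear":[0,0,0],"roll":0}]'
python3 - <<'E'
from h import *
goal(.4557,.2347,.1077,-6)
s=optics.get_image("side")
cv2.imwrite("pics/a5.png",cv2.resize(s[180:260,180:280,::-1],(600,480),interpolation=cv2.INTER_CUBIC))
E
```

```text
time_s: 13.6
position: [0.456, 0.2355, 0.1077]
tool_rot: [[0.067, 0.998, 0.004], [0.998, -0.067, 0.001], [0.001, 0.004, -1.0]]
ft_force: [-4.4, -1.2, 23.3]
grip_width: 0.0125
gripper_force: 102.0
t 13.6 p [0.456  0.2355 0.1077] yaw -3.84 tilt [0.004 0.001] ft [-4.4 -1.2 23.3] q6 17.9 w 0.0125 gf 102.0
TOTAL units x,y,z [-0.022 -0.005 -0.   ] roll 0.431
```

View pics/a5.png

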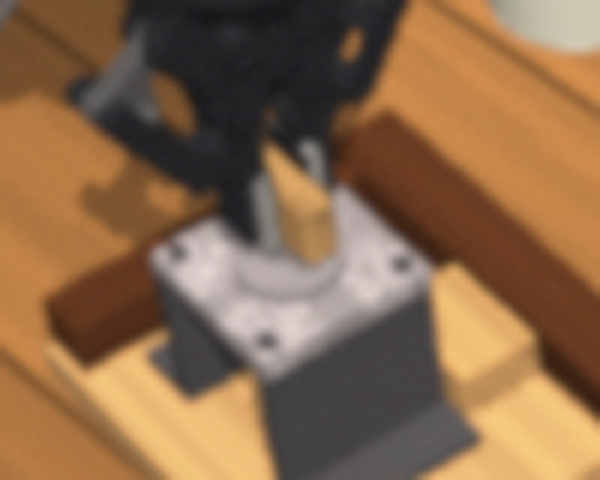

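The crop shows the collar flat on the flange (about pixel (228,225)), the crossbar square to the slot and still gripped. TCP height is steady under a 23 N push, so I hand it in.

```bash
python3 -c "
from rig import env
print(env.close_job())"
```

```text
the job is handed in; nothing more can be done
None
```

The clamp pin is through the eye, turned about 88° clockwise and pressed home with its collar on the flange; I handed the job in at about 13.7 s, still gripping it at about 100 N and pushing down at about 23 N, and the hand-in returned no verdict.

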